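# Wedge the sagging stand level

## Task

The little plywood stand sags at its open edge because its feet are worn down. Move the small pale tin out of the way, standing it upright on the round wooden board, and push the orange wedge, thin end first, straight in under the middle of the sagging edge until it jams tight with the stand's top level. Do not lift or lean on the stand with the gripper; the red tin stays standing on it, and the board, cup, both soap bars and grey shim stay where they are.

Things in the scene. Friction and masses are not known exactly. Their poses are not given: they have to be found in the camera images.
- stand: (all sizes in mm) small stand screwed to the table: plywood top 220 wide, 168 deep, 15 thick, hinged at its far side on a dark steel rail. Origin: on the table, straight below the middle of the open (sagging) edge as it is when level; +x points level from that edge to the hinge line (x = 160, z = 31), z up. Clear beneath from y -78 to 78, up to x = 150. It stays put on the table
- stand_edge (a point): middle of the lower corner of the open edge: 24 above the table when level, about 10 when sagging. Under the top, 20 behind this edge and 90 to either side, are two black rubber stubs, 22 across, 7 high; a grey spirit level, 8 high, is on the top at y = +70
- stand_top (a joint): hinge of the plywood top: 0 sagging as found, 0.090 rad level, solid stop at 0.096. Swings freely and falls back if not held up; its weight rests on the wedge with about 4 to 7 N, so driving the wedge takes about 5 to 20 N of push, most at first, then far more at the stop
- wedge: solid orange wedge, 120 long, 48 wide, 120 g, flat underside, 5 high at the thin end rising evenly to 35 at the upright thick end. Origin: centre of the underside; +x to the thin end (x = 60; thick face x = -60), z up. Black stripe across its top at x = -16: with the edge on the stripe the stand is level. Friction holds it where pushed. It starts at one side of the stand, the board at the other
- wedge_tip (a point): middle of the wedge's thin end, on the underside (wedge x = +60)
- small_tin: small pale grey-beige closed tin, 52 diameter, 60 high, 180 g, standing in front of the sagging edge; origin: centre of its underside, z up. Never to be confused with the red tin on the stand
- board: round beech board lying loose on the table, 216 diameter, 16 thick, 500 g; origin: centre of its underside, z up
- red_tin: red closed tin, 68 diameter, 100 high, standing loose on the stand's top about 115 behind the open edge; origin: centre of its underside, z up
- cup: white cup, 85x72x53 high, standing beside the way in, on the stand's +y side; leave alone; origin: centre of its underside, z up
- soap: beige soap bar with a pale band, 88x79x35 high, beside the way in on the stand's -y side; leave alone; origin: centre of its underside, z up
- blue_soap: blue-grey soap bar with a pale band, 70x85x35 high, to the right of the stand; leave alone; origin: centre of its underside, z up
- shim: thin grey plastic shim, 90x40, 3 to 13 high, too thin to level the stand; leave alone; origin: centre of its underside, +x to its thin end, z up
There are look-alikes about, which are no part of the job. Leave any purple look-alike of the small_tin alone.

How it is judged:
By the outcome, as a careful person would: the job done as asked, in the order asked, and still so for the second after the job is handed in, with the robot touching nothing.
It also fails if it takes over 72 s, if anything falls off the work surface, if the arm or the gripper's body presses on something with over 40 N, if the wrist force passes 120 N, or if a joint passes its speed limit or range.

## Robot

A 6-joint arm with a two-finger parallel gripper is mounted at the origin on a cart in front of the work surface, level with it; the furniture and walls round the work are solid. World frame = base frame: x ahead of the robot, y to its left, z up, the work surface at z = 0. Lengths are in mm, angles in rad, forces in N, time in s.
With the tool pointing down it reaches from about 300 to 775 mm from the base axis. Payload 14.6 kg.
Tool frame: the origin (TCP) lies midway between the tips of the shut fingers; the grasp point (between the pads) lies manip.grasp_offset behind it (manip.grasp_offset is the distance from the TCP to the grasp point, in mm); z points along the fingers, y is the direction in which the jaws open and shut (so a half turn about z gives the same grasp; the last joint's range is limited). The gripper opens to 94 mm and grips with 3 to 60 N. Pads are 16 mm wide; open, the fingers measure 119 mm over their backs; the gripper's body (75 mm by 177 mm) begins 78 mm behind the grasp point.
Start: joints at [-1.245, 0.3, 1.521, -0, 1.321, -0.067], TCP at [210.519, -508.105, 205.446] pointing down, gripper open.
Joint ranges: [-3.03, 3.03], [-0.79, 2.21], [0.23, 2.52], [-1.04, 4.18], [0, 3.07], [-2.55, 2.55]. Speed limits (rad/s): [2.22, 2.22, 2.57, 3.14, 3.14, 3.14].

## Interface

Orientations are given as [roll, pitch, yaw] about the fixed x, y, z axes, in that order (R = Rz(yaw) Ry(pitch) Rx(roll)).
In Python, from cell import monitor, vision, order, manip gives the robot as it stands.
- The arm moves only by the shell command python3 -m jog 'ROWS' [FORCE]. ROWS is JSON, a list of rows, each a list of 7 numbers: the shift along the tool's x, y, z in cm, then the turn, a rotation vector about the tool's x, y, z in rad, then the opening in per cent of the stroke, from 0 (shut) to 100 (fully open). In form: [[tx, ty, tz, rx, ry, rz, jaw], ...]. A call has 1 to 8 rows; each row shifts and turns the commanded pose from where the row before left it, along the tool's axes as they then stand; what a row does not reach is not made up. A row lasts 1/10 s, in which the tool goes at most 50 mm and 8.59 degrees, less where a joint would pass 70% of its speed; a pose out of reach is approached as far as the arm can. A call is refused whole if a number of a shift passes 5 or a number of a turn 0.15, either way. A call with a gripper value outside its range is refused whole. The fingers move at their own pace and stop on an object; FORCE is the grip in N (left out, the last holds). Time passes only in rows, so rows that do not move let the fingers close. It gives the time, the measured TCP pose, the force and the opening at its end, in the units of the state.
- monitor.read_state(): the state, without advancing time (a new reading comes with each control period).
- vision.camera(name): name is "side" or "top"; returns a dict with "color" (400x640x3 uint8, blue, green, red), "fx", "fy", "cx", "cy" (pixels), "cam_to_world" (4x4, takes a point from camera to world coordinates). Camera axes: x right, y down, z forward; pixel columns grow to the right and rows downward; lengths in mm; the calibration is good to about 2 mm. A picture is of the moment at which its call begins. There is no depth.
- order.sign_off(): hands the job in, once; it reports no verdict.
The state is a dict: "clock": time; "joints": joint angles; "qd": joint speeds; "effort": joint torques, N m; "eef_pos": TCP position; "eef_rot": TCP orientation; "wrist_force": force on the tool from outside, world axes, zero at the start; "moment": the same for the moment, N m; "finger_gap": finger opening in mm.
Only numpy, scipy, OpenCV 4.12 (cv2) and the standard library are available. Lean on these libraries where they do the work, as an engineer would, in place of code of your own. Each camera call takes 0.05 s, during which the arm holds its last target.

## Working session

There is one attempt and no reset: what is moved stays moved. The work goes in short steps, Python scripts to look and compute and a shell command to move; the robot and the scene stay as the last step left them, time stands still between calls to the robot, and variables do not carry over. Pictures are saved under pics/ and viewed, and the job is handed in when it is done.

```bash
ls; mkdir -p pics; python3 - <<'E'
from cell import monitor, vision, order, manip
import cv2, numpy as np
print(monitor.read_state()); print(manip.grasp_offset)
for n in("side","top"):
    c=vision.camera(n); cv2.imwrite(f"pics/{n}0.png",c["color"]); np.save(f"pics/{n}_T.npy",c["cam_to_world"])
    print(n,c["fx"],c["fy"],c["cx"],c["cy"]); print(np.round(c["cam_to_world"],3))
E
```

```text
pics
{'clock': 0.0, 'joints': array([-1.24460944e+00,  3.00464904e-01,  1.52157660e+00, -1.47576551e-05,
        1.32072540e+00, -6.65974837e-02]), 'qd': array([-0.00135576, -0.0009161 , -0.00134897,  0.00189679,  0.00115464,
        0.00089775]), 'effort': array([-7.48854836e-04, -5.31803691e+01, -3.52741635e+01,  7.07976683e-02,
        2.45307258e-02, -1.48669164e-04]), 'eef_pos': array([ 210.42804596, -507.86314687,  204.89163349]), 'eef_rot': array([-3.14042006e+00, -6.38816228e-05,  3.92787993e-01]), 'wrist_force': array([-0.21643585, -0.3973497 ,  0.62634446]), 'moment': array([ 0.03861267, -0.0347217 ,  0.03282434]), 'finger_gap': 94.33543310503559}
18.8
side 386.7038282264812 386.7038282264812 318.28472574620116 197.71316117891763
[[-8.42000e-01 -2.97000e-01  4.51000e-01  9.66820e+01]
 [-5.40000e-01  4.47000e-01 -7.14000e-01  7.42502e+02]
 [ 1.00000e-02 -8.44000e-01 -5.36000e-01  6.65161e+02]
 [ 0.00000e+00  0.00000e+00  0.00000e+00  1.00000e+00]]
top 373.75108561942864 373.75108561942864 316.4566725480033 200.43273882155316
[[ 2.100000e-02 -9.970000e-01  6.800000e-02  5.276460e+02]
 [-1.000000e+00 -2.200000e-02 -2.200000e-02 -1.868100e+01]
 [ 2.300000e-02 -6.800000e-02 -9.970000e-01  1.205959e+03]
 [ 0.000000e+00  0.000000e+00  0.000000e+00  1.000000e+00]]
```

View pics/side0.png

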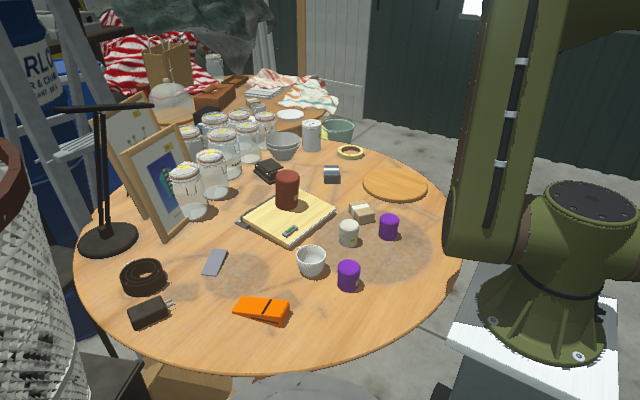

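View pics/top0.png

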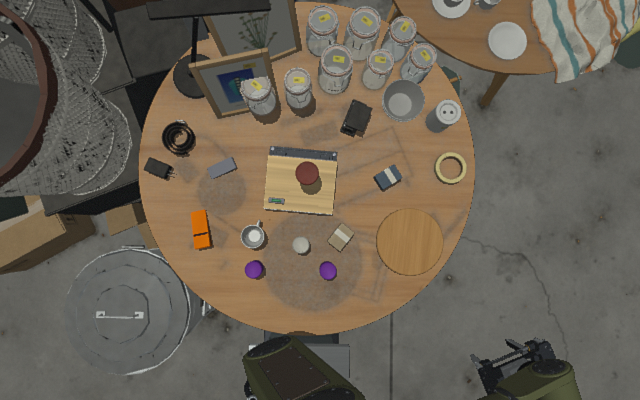

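The side view shows the pale tin at (349,232), purple tins at (389,227) and (348,275), the wedge at (262,310), the board at (395,183) and the stand at (288,215). In the top view the pale tin is at (301,245), the purples at (254,269) and (328,270), the wedge at (201,230), the board at (410,241) and the stand at (301,182).
Candidates for small_tin are the pale tin (301,245), the two purple tins, the white cup (252,236), and the red tin on the stand (307,174). I choose the pale one at (301,245) and will check it in a crop.

```bash
python3 - <<'E'
import cv2, numpy as np
t=cv2.imread("pics/top0.png"); s=cv2.imread("pics/side0.png")
a=cv2.resize(t[135:290,180:350],(510*1,465),interpolation=cv2.INTER_NEAREST)
cv2.imwrite("pics/topc.png",cv2.resize(t[140:285,185:345],None,fx=4.9,fy=4.0,interpolation=cv2.INTER_CUBIC)[:600,:800])
cv2.imwrite("pics/sidec.png",cv2.resize(s[165:335,200:440],None,fx=3.3,fy=3.3,interpolation=cv2.INTER_CUBIC))
E
```

```text
(no output)
```

View pics/topc.png

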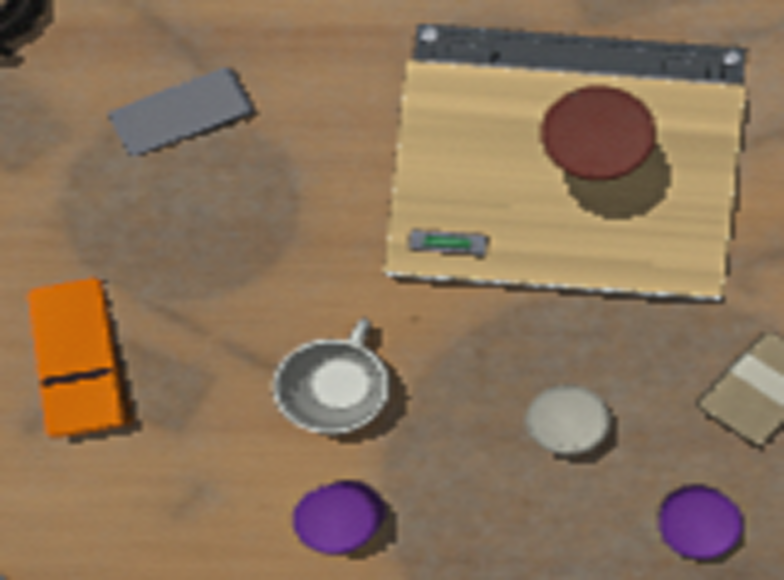

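View pics/sidec.png

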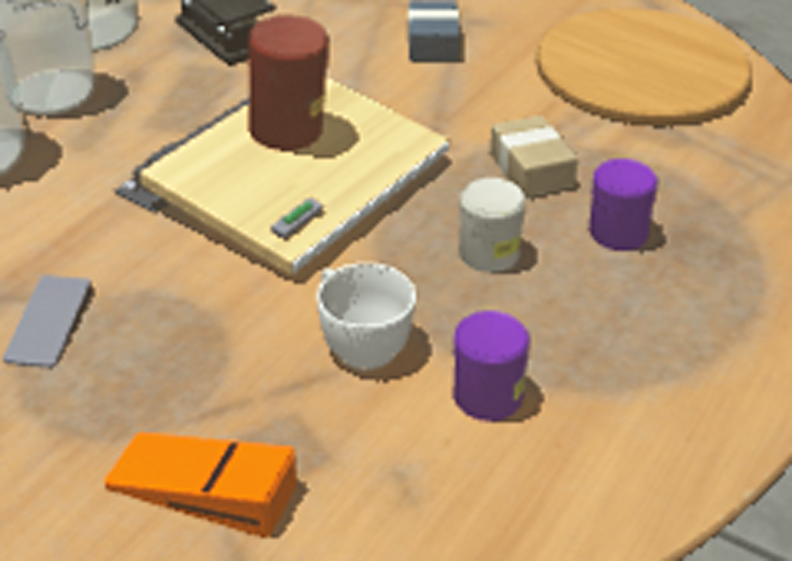

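The crop confirms the choice: the pale tin at (301,245) is the small one in front of the sagging edge. The wedge's stripe is near its near end, so the thin end points away from the robot (image up). Next I measure positions.

```bash
cat > h.py <<'E'
import cv2, numpy as np
K={"side":(386.7038,318.2847,197.7132),"top":(373.7511,316.4567,200.4327)}
T={n:np.load(f"pics/{n}_T.npy") for n in K}
def ray(n,p):
    f,cx,cy=K[n]; d=T[n][:3,:3]@np.array([(p[0]-cx)/f,(p[1]-cy)/f,1.]); return T[n][:3,3],d
def plane(n,p,z):
    o,d=ray(n,p); return (o+d*(z-o[2])/d[2])
def tri(pt,ps):
    (o1,d1),(o2,d2)=ray("top",pt),ray("side",ps)
    s=np.linalg.lstsq(np.c_[d1,-d2],o2-o1,rcond=None)[0]
    a,b=o1+d1*s[0],o2+d2*s[1]; return (a+b)/2,np.linalg.norm(a-b)
def proj(n,P):
    f,cx,cy=K[n]; q=np.linalg.inv(T[n])@np.r_[P,1]; return np.array([cx+f*q[0]/q[2],cy+f*q[1]/q[2]])
def blobs(im,lo,hi,amin=60,roi=None):
    m=cv2.inRange(cv2.cvtColor(im,cv2.COLOR_BGR2HSV),lo,hi)
    if roi: 
        k=np.zeros_like(m); x0,y0,x1,y1=roi; k[y0:y1,x0:x1]=255; m&=k
    return [c for c in cv2.findContours(m,cv2.RETR_EXTERNAL,cv2.CHAIN_APPROX_NONE)[0] if cv2.contourArea(c)>amin]
E
python3 - <<'E'
from h import *
t=cv2.imread("pics/top0.png"); s=cv2.imread("pics/side0.png")
np.set_printoptions(precision=1,suppress=True)
for n,im,roi in(("top",t,(170,200,230,260)),("side",s,(220,290,300,335))):
    for c in blobs(im,(5,150,90),(20,255,255),60,roi):
        print("orange",n,cv2.approxPolyDP(cv2.convexHull(c),1.5,True)[:,0].tolist(),cv2.minAreaRect(c))
for n,im,roi in(("top",t,(285,230,320,262)),("side",s,(330,210,372,255))):
    for c in blobs(im,(0,0,110),(40,75,255),30,roi): print("tin",n,cv2.boundingRect(c),cv2.contourArea(c),cv2.fitEllipse(c))
for n,im,roi in(("top",t,(370,200,450,282)),("side",s,(355,155,435,210))):
    hsv=cv2.cvtColor(im,cv2.COLOR_BGR2HSV); print(hsv[241,410] if n=="top" else hsv[183,395])
for n,im,roi in(("top",t,(255,140,345,222)),("side",s,(235,180,340,255))):
    hsv=cv2.cvtColor(im,cv2.COLOR_BGR2HSV); print("ply",hsv[200,310] if n=="top" else hsv[225,305], "table",hsv[225,330] if n=="top" else hsv[260,250])
print("red tin",[ (cv2.boundingRect(c),cv2.fitEllipse(c)) for c in blobs(t,(0,120,40),(8,255,255),60,(285,150,325,200))])
E
```

```text
orange top [[204, 209], [209, 246], [196, 249], [194, 248], [190, 214], [191, 212]] ((199.68466186523438, 228.97694396972656), (38.82286834716797, 16.248550415039062), 82.87498474121094)
orange side [[231, 310], [241, 296], [288, 300], [289, 312], [281, 327], [232, 313]] ((260.05389404296875, 310.5692443847656), (57.8001823425293, 27.907814025878906), 7.125016689300537)
tin top (285, 230, 35, 32) 525.0 ((300.71295166015625, 244.4602508544922), (30.9426326751709, 37.85084533691406), 79.2624282836914)
tin side (330, 210, 42, 38) 520.0 ((350.6968994140625, 227.6161346435547), (26.442628860473633, 43.633270263671875), 49.458465576171875)
[ 16 134 156]
[ 18 145 217]
ply [ 20  99 185] table [ 15  66 123]
ply [ 24  89 239] table [ 16  94 177]
red tin [((296, 162, 23, 23), ((306.6990661621094, 173.03944396972656), (21.68045425415039, 22.087251663208008), 173.5585174560547))]
```

```bash
python3 - <<'E'
from h import *
t=cv2.imread("pics/top0.png"); s=cv2.imread("pics/side0.png")
np.set_printoptions(precision=1,suppress=True)
def best(n,im,lo,hi,roi,amin=30):
    out=[]
    for c in sorted(blobs(im,lo,hi,amin,roi),key=cv2.contourArea)[-1:]:
        print(n,cv2.boundingRect(c),cv2.contourArea(c),[np.round(v,1) for v in cv2.fitEllipse(c)],cv2.approxPolyDP(cv2.convexHull(c),2,True)[:,0].tolist())
print(cv2.cvtColor(t,cv2.COLOR_BGR2HSV)[245,285:320:2].tolist()); print(cv2.cvtColor(s,cv2.COLOR_BGR2HSV)[215:255:2,349].tolist())
best("board top",t,(10,110,100),(20,255,255),(370,200,450,282))
best("board side",s,(14,120,150),(22,255,255),(355,155,435,210))
best("ply top",t,(18,75,140),(28,140,255),(255,140,345,222))
best("ply side",s,(20,60,200),(30,140,255),(235,180,340,255))
def enl(im,x0,y0,x1,y1,k,name):
    e=cv2.resize(im[y0:y1,x0:x1],None,fx=k,fy=k,interpolation=cv2.INTER_NEAREST)
    for x in range(x0,x1,5): cv2.line(e,((x-x0)*k,0),((x-x0)*k,6 if x%10 else 14),(0,0,255),1); 
    for x in range(x0-x0%10+10,x1,10): cv2.putText(e,str(x),((x-x0)*k,24),0,.35,(0,0,255),1)
    for y in range(y0-y0%10+10,y1,10): cv2.line(e,(0,(y-y0)*k),(10,(y-y0)*k),(0,0,255),1); cv2.putText(e,str(y),(12,(y-y0)*k+4),0,.35,(0,0,255),1)
    cv2.imwrite(name,e)
enl(t,255,140,355,262,4 if 0 else 4,"pics/e1.png")
enl(s,230,170,380,255,5,"pics/e2.png")
E
```

```text
[[16, 89, 126], [16, 86, 124], [16, 84, 127], [15, 71, 126], [33, 19, 149], [28, 21, 158], [25, 21, 161], [24, 23, 170], [28, 21, 172], [28, 23, 166], [28, 21, 168], [30, 20, 168], [23, 36, 85], [16, 73, 126], [16, 61, 125], [16, 75, 125], [15, 70, 128], [15, 73, 132]]
[[17, 87, 179], [17, 85, 177], [32, 19, 227], [35, 14, 230], [30, 13, 228], [30, 15, 228], [32, 17, 224], [32, 22, 207], [28, 25, 141], [24, 30, 119], [24, 33, 122], [22, 32, 121], [27, 66, 119], [28, 61, 121], [27, 49, 119], [26, 30, 120], [20, 46, 99], [16, 76, 181], [17, 88, 176], [17, 88, 182]]
board top (370, 200, 80, 82) 5160.5 [array([409.8, 236.6]), array([80.4, 92.5]), np.float64(163.4)] [[449, 200], [449, 256], [429, 281], [387, 281], [370, 230], [370, 200]]
board side (355, 155, 80, 55) 2396.0 [array([390.7, 183.8]), array([42.4, 86.6]), np.float64(104.2)] [[355, 169], [377, 155], [417, 172], [434, 186], [434, 209], [355, 200]]
ply top (263, 155, 74, 59) 3547.0 [array([299.7, 184.3]), array([60.4, 82.6]), np.float64(95.6)] [[268, 155], [335, 161], [332, 213], [263, 207]]
ply side (243, 189, 92, 55) 2041.5 [array([287.9, 216.3]), array([43.4, 79. ]), np.float64(78.1)] [[334, 206], [289, 243], [243, 217], [274, 197], [299, 189]]
```

View pics/e1.png

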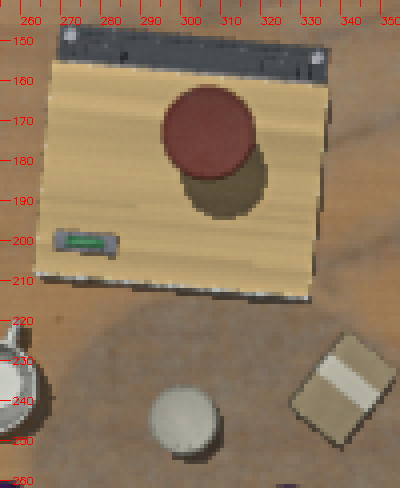

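View pics/e2.png

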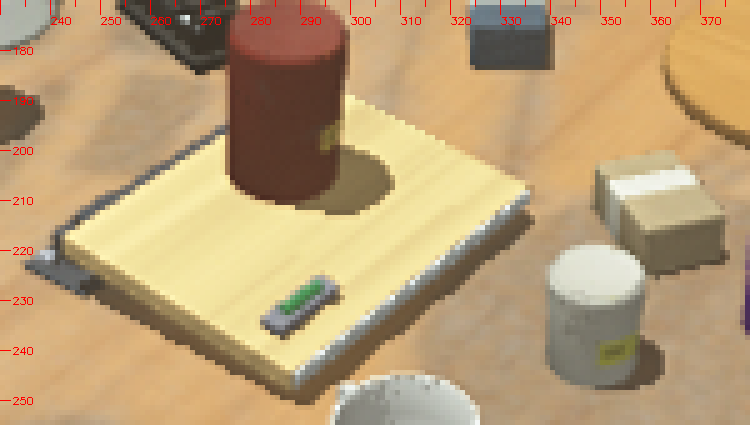

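Enlarged crops: in the top view the open edge runs (263,208)–(332,214), with the tin lid about (300,244). In the side view the edge runs (289,245)–(335,207), with the lid about (349,225).

```bash
python3 - <<'E'
from h import *
t=cv2.imread("pics/top0.png"); s=cv2.imread("pics/side0.png")
np.set_printoptions(precision=1,suppress=True)
def best(im,lo,hi,roi,amin=30):
    return sorted(blobs(im,lo,hi,amin,roi),key=cv2.contourArea)[-1]
a=best(t,(0,0,120),(60,45,255),(288,232,316,258)); b=best(s,(0,0,180),(60,45,255),(335,214,365,234))
ea,eb=cv2.fitEllipse(a),cv2.fitEllipse(b); print(ea,eb,"tin lid",tri(ea[0],eb[0]))
print("tin z60 top",plane("top",ea[0],60))
# whole-tin bottom in side: 
c=best(s,(0,0,90),(60,75,255),(335,214,364,250)); 
# stand
for nm,p,q in(("openL",(263.3,208),(288.5,245.5)),("openR",(332,214),(335.5,207.5)),("hingeL",(268,155.5),(242,216.5)),("level",(275.5,200),(289.5,230))): print(nm,tri(p,q))
for nm,p,z in(("openL",(263.3,208),25),("openR",(332,214),25),("hingeL",(268,155.5),39),("hingeR",(336,161),39),("red",(306.7,173),130)): print(nm,plane("top",p,z))
for nm,p,q in(("wthickR",(209,246.5),(282,306)),):pass
for n,im,(x0,y0,x1,y1),k in(("e3",t,(180,200,220,260),10),("e4",s,(225,285,300,335),10)):
    e=cv2.resize(im[y0:y1,x0:x1],None,fx=k,fy=k,interpolation=cv2.INTER_NEAREST)
    for x in range(x0,x1,5): cv2.line(e,((x-x0)*k+5,0),((x-x0)*k+5,8),(255,255,255),1); cv2.putText(e,str(x),((x-x0)*k,20),0,.35,(255,255,255),1)
    for y in range(y0,y1,5): cv2.line(e,(0,(y-y0)*k+5),(8,(y-y0)*k+5),(255,255,255),1); cv2.putText(e,str(y),(10,(y-y0)*k+8),0,.35,(255,255,255),1)
    cv2.imwrite(f"pics/{n}.png",e)
e=cv2.resize(t[195:290,365:455],None,fx=3,fy=3); e2=cv2.resize(s[155:215,355:440],None,fx=3,fy=3)
E
```

```text
((300.2371826171875, 244.32765197753906), (15.879467010498047, 16.09123992919922), 64.96757507324219) ((348.57440185546875, 224.40989685058594), (11.27774715423584, 18.244670867919922), 90.01229858398438) tin lid (array([469.8,   2.5,  58.7]), np.float64(1.8601320586323602))
tin z60 top [470.7   2.9  60. ]
openL (array([579.8, 122.6,  20. ]), np.float64(2.383573919405238))
openR (array([565.7, -95.1,  22.3]), np.float64(1.4611259475572949))
hingeL (array([745.7, 111.3,  40.8]), np.float64(1.137976341786977))
level (array([604.9,  83.3,  35.1]), np.float64(2.615170019034762))
openL [580.6 122.6  25. ]
openR [566.3 -94.6  25. ]
hingeL [745.5 111.2  39. ]
hingeR [ 733.3 -103.3   39. ]
red [680.1 -12.3 130. ]
```

View pics/e3.png

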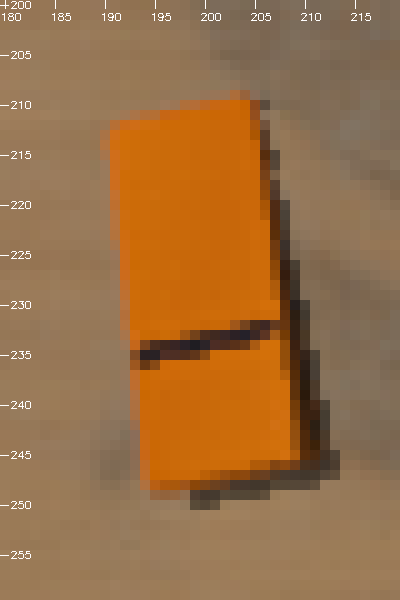

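View pics/e4.png

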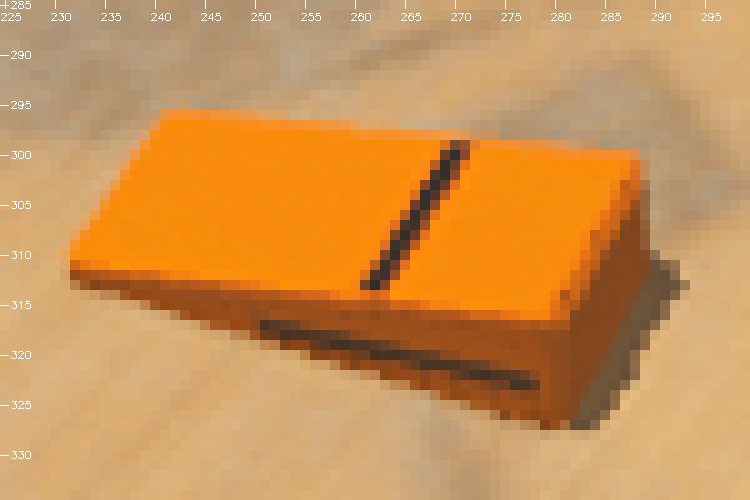

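```bash
python3 - <<'E'
from h import *
t=cv2.imread("pics/top0.png"); s=cv2.imread("pics/side0.png")
np.set_printoptions(precision=1,suppress=True)
W={}
for nm,p,q,z in(("thinL",(190,212.3),(230.7,311),5),("thinR",(204.7,209),(241,295.7),5),("thickL",(194,248.6),(280,316.5),35),("thickR",(209.5,246),(288.3,299.8),35),("strL",(193,235),(261.5,313),24),("strR",(207,232),(270.5,299),24)):
    W[nm]=plane("top",p,z); print(nm,W[nm],plane("side",q,z),tri(p,q))
for nm,p,z in(("cup",(253,237),53),("cupR",(264.5,237),53),("soapcorn",(328.5,240.7),35),("soapc",(340.5,237),35),("soapb",(341,251),35),("soapt",(341,223),35),("pur1",(254,269),60),("pur2",(328,270),60),("blue",(387,178),35),("shim",(221,168),8)): print(nm,plane("top",p,z))
g=cv2.cvtColor(t,cv2.COLOR_BGR2GRAY)
print(cv2.HoughCircles(cv2.medianBlur(g,3)[195:290,365:455],cv2.HOUGH_GRADIENT,1.,50,param1=80,param2=15,minRadius=28,maxRadius=38))
print("board",tri((410,241),(395,182.5)),plane("top",(410,241),16),plane("side",(395,182.5),16), [plane("top",p,16) for p in((376.5,241),(443.5,241),(410,207.5),(410,274.5))])
cv2.imwrite("pics/e5.png",np.vstack([cv2.resize(t[195:290,365:455],(540,380)),cv2.resize(s[155:215,355:440],(540,200))]))
E
```

```text
thinL [562.7 357.6   5. ] [562.7 355.7   5. ] (array([562.2, 356.8,   6.4]), np.float64(1.110817482810482))
thinR [574.3 311.5   5. ] [574.2 310.3   5. ] (array([573.9, 311. ,   5.9]), np.float64(0.7394684939797108))
thickL [450.  331.1  35. ] [447.3 328.9  35. ] (array([448.6, 330. ,  35.5]), np.float64(3.442212129334209))
thickR [458.9 283.8  35. ] [459.9 283.3  35. ] (array([459.2, 283.8,  35.8]), np.float64(0.5350232323407546))
strL [491.4 339.3  24. ] [491.6 335.5  24. ] (array([490.7, 337.8,  26.9]), np.float64(2.0087093809377095))
strR [501.6 296.2  24. ] [500.1 294.7  24. ] (array([500.8, 295.5,  24.4]), np.float64(2.083062194474789))
cup [489.9 148.   53. ]
cupR [490.6 112.9  53. ]
soapcorn [482.4 -84.5  35. ]
soapc [ 494.7 -121.8   35. ]
soapb [ 451.3 -124.    35. ]
soapt [ 538.4 -122.6   35. ]
pur1 [393.8 140.9  60. ]
pur2 [394.8 -83.2  60. ]
blue [ 683.7 -266.3   35. ]
shim [707. 264.   8.]
[[[46.5 44.5 34.9]]]
board (array([ 483.6, -347.5,   12.7]), np.float64(4.726336818112824)) [ 485.8 -345.5   16. ] [ 479.7 -343.4   16. ] [array([ 483.7, -238.3,   16. ]), array([ 487.9, -453.1,   16. ]), array([ 592.7, -345.1,   16. ]), array([ 380.2, -345.9,   16. ])]
```

View pics/e5.png

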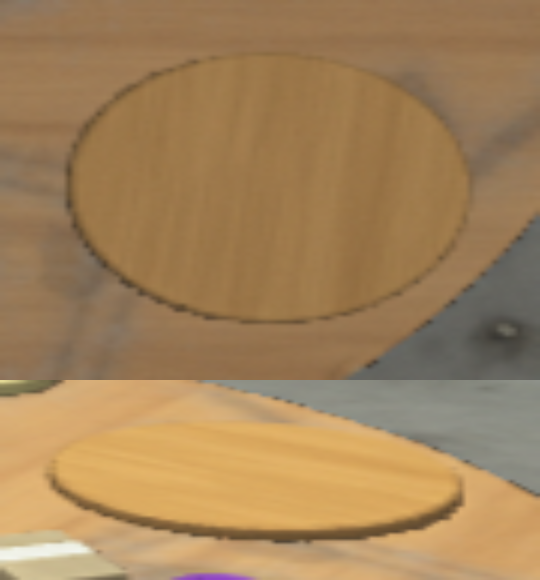

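The two views agree within 1–3 mm:

| Thing | Position (mm) | Heading and height |
|---|---|---|
| Pale tin | (470.5, 3) | lid at z≈59 |
| Board | (485, -345) | top at z≈13–16 |
| Wedge centre | (511, 320.5) | yaw 0.23 |
| Stand edge middle | (573.5, 14) | yaw -0.06 |

Next is the move above the tin.

```bash
cat > go.py <<'E'
import sys, numpy as np
from scipy.spatial.transform import Rotation as R
from cell import monitor
def go(x,y,z,yaw=None):
    s=monitor.read_state(); r=R.from_euler('xyz',s["eef_rot"])
    d=r.inv().apply(np.array([x,y,z])-s["eef_pos"])/10
    print("t %.2f pos %s rot %s gap %.1f F %s"%(s["clock"],np.round(s["eef_pos"],1),np.round(s["eef_rot"],3),s["finger_gap"],np.round(s["wrist_force"],1)))
    print("shift cm",np.round(d,2),"len",round(np.linalg.norm(d),2), end=" ")
    if yaw is not None:
        print("turn",np.round((r.inv()*R.from_euler('xyz',[np.pi,0,yaw])).as_rotvec(),3),end="")
    print()
a=[float(v) for v in sys.argv[1:]]
go(*a)
E
python3 -m jog '[[3.63,-3.10,0,0,0,0,100],[3.63,-3.10,0,0,0,0,100],[3.63,-3.10,0,0,0,0,100],[3.63,-3.10,0,0,0,0,100],[3.63,-3.10,0,0,0,0,100],[3.63,-3.10,0,0,0,0,100],[3.63,-3.10,0,0,0,0,100],[3.63,-3.10,0,0,0,0,100]]' 30
python3 go.py 470.5 2.9 120 0.393
```

```text
clock: 0.9
eef_pos: [384.2, -165.9, 205.4]
eef_rot: [3.142, -0.0, 0.393]
wrist_force: [0.4, -0.6, 0.5]
finger_gap: 93.9
t 0.90 pos [ 384.2 -165.9  205.4] rot [ 3.142 -0.     0.393] gap 93.9 F [ 0.4 -0.6  0.5]
shift cm [ 14.43 -12.3    8.54] len 20.8 turn [ 0. -0. -0.]
```

```bash

python3 -m jog '[[2.89,-2.46,1.7,0,0,0,100],[2.89,-2.46,1.7,0,0,0,100],[2.89,-2.46,1.7,0,0,0,100],[2.89,-2.46,1.7,0,0,0,100],[2.89,-2.46,1.7,0,0,0,100],[0,0,0,0,0,0,100]]'
python3 go.py 470.5 2.9 20 0.393
python3 - <<'E'
from cell import vision; import cv2
cv2.imwrite("pics/s1.png",vision.camera("side")["color"][130:300,250:450].repeat(3,0).repeat(3,1))
E
```

```text
clock: 1.5
eef_pos: [470.2, 4.1, 118.2]
eef_rot: [-3.14, 0.003, 0.396]
wrist_force: [0.2, -0.2, 0.5]
finger_gap: 93.7
t 1.50 pos [470.2   4.1 118.2] rot [-3.14e+00  3.00e-03  3.96e-01] gap 93.7 F [ 0.2 -0.2  0.5]
shift cm [0.01 0.15 9.82] len 9.82 turn [-0.002  0.003  0.003]
```

View pics/s1.png

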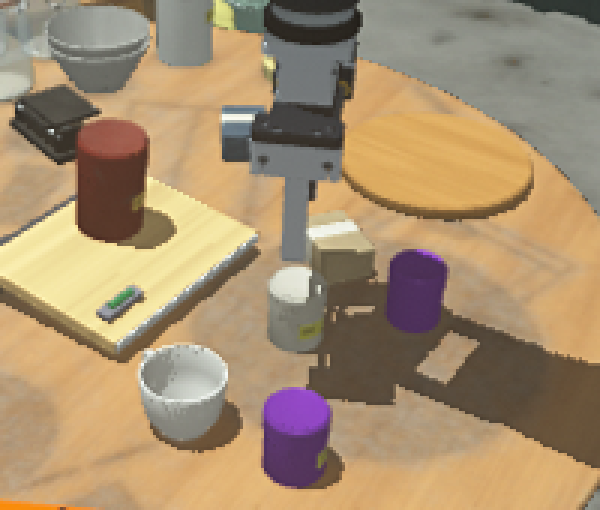

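The gripper hangs above the pale tin, with the fingers clear of the soap and cup. I descend and grip.

```bash

python3 -m jog '[[0,0.15,3.5,0,0,0,100],[0,0,3.0,0,0,0,100],[0,0,2.0,0,0,0,100],[0,0,1.3,0,0,0,100],[0,0,0,0,0,0,45],[0,0,0,0,0,0,40],[0,0,0,0,0,0,40],[0,0,0,0,0,0,40]]' 30
python3 -m jog '[[0,0,0,0,0,0,40],[0,0,0,0,0,0,40],[0,0,0,0,0,0,40]]' 30
python3 go.py 470.5 2.9 140
```

```text
clock: 2.35
eef_pos: [471.4, -0.4, 23.4]
eef_rot: [3.141, -0.001, 0.393]
wrist_force: [-0.1, 0.5, -0.6]
finger_gap: 65.8
clock: 2.65
eef_pos: [471.0, -0.2, 22.8]
eef_rot: [3.141, -0.0, 0.393]
wrist_force: [-1.6, 1.6, 5.5]
finger_gap: 52.0
t 2.65 pos [ 4.71e+02 -2.00e-01  2.28e+01] rot [ 3.141 -0.     0.393] gap 52.0 F [-1.6  1.6  5.5]
shift cm [  0.08  -0.31 -11.72] len 11.72
```

```bash

python3 -m jog '[[0,0,-2.5,0,0,0,35],[0,0,-3,0,0,0,35],[0,0,-3,0,0,0,35]]' 30
python3 go.py 485 -345 80 0.393
```

```text
clock: 2.95
eef_pos: [470.4, -0.3, 108.2]
eef_rot: [-3.141, 0.001, 0.393]
wrist_force: [0.6, 0.4, -2.1]
finger_gap: 52.1
t 2.95 pos [ 4.704e+02 -3.000e-01  1.082e+02] rot [-3.141e+00  1.000e-03  3.930e-01] gap 52.1 F [ 0.6  0.4 -2.1]
shift cm [-11.85  32.41   2.82] len 34.62 turn [-0.     0.001 -0.   ]
```

```bash

python3 -m jog '[[-1.48,4.05,0,0,0,0,35],[-1.48,4.05,0,0,0,0,35],[-1.48,4.05,0,0,0,0,35],[-1.48,4.05,0,0,0,0,35],[-1.48,4.05,0,0,0,0,35],[-1.48,4.05,0,0,0,0,35],[-1.48,4.05,0,0,0,0,35],[-1.48,4.05,0,0,0,0,35]]' 30
python3 -m jog '[[0,0,2,0,0,0,35],[0,0,2,0,0,0,35],[0,0,0,0,0,0,35]]'
python3 go.py 485 -345 40 0.393
python3 - <<'E'
from cell import vision; import cv2
cv2.imwrite("pics/s2.png",vision.camera("side")["color"][100:250,290:460].repeat(4,0).repeat(4,1))
E
```

```text
clock: 3.75
eef_pos: [485.1, -346.6, 107.1]
eef_rot: [-3.141, 0.0, 0.393]
wrist_force: [0.5, 0.4, -1.7]
finger_gap: 52.3
clock: 4.05
eef_pos: [484.1, -344.1, 64.5]
eef_rot: [-3.137, 0.003, 0.392]
wrist_force: [-0.4, 0.3, -1.5]
finger_gap: 51.9
t 4.05 pos [ 484.1 -344.1   64.5] rot [-3.137e+00  3.000e-03  3.920e-01] gap 51.9 F [-0.4  0.3 -1.5]
shift cm [0.06 0.13 2.45] len 2.45 turn [-0.005  0.003 -0.001]
```

View pics/s2.png

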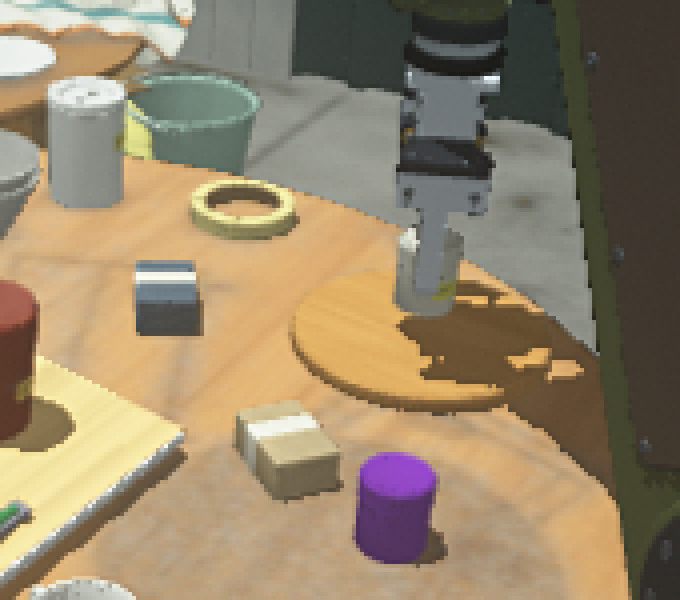

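The tin is held upright above the board (crop 430,270). I lower it gently to TCP z≈39.

```bash

python3 -m jog '[[0,0,1.2,0,0,0,35],[0,0,0.6,0,0,0,35],[0,0,0.3,0,0,0,35],[0,0,0.2,0,0,0,35],[0,0,0,0,0,0,35]]'
python3 go.py 485 -345 39 0.393
```

```text
clock: 4.6
eef_pos: [485.5, -344.9, 44.4]
eef_rot: [3.142, 0.0, 0.393]
wrist_force: [-0.4, -0.7, -1.4]
finger_gap: 52.0
t 4.60 pos [ 485.5 -344.9   44.4] rot [3.142 0.    0.393] gap 52.0 F [-0.4 -0.7 -1.4]
shift cm [-0.05 -0.01  0.54] len 0.55 turn [ 0.  0. -0.]
```

```bash

python3 -m jog '[[0,0,0.2,0,0,0,35],[0,0,0.15,0,0,0,35],[0,0,0.1,0,0,0,35],[0,0,0,0,0,0,35]]'
python3 go.py 485 -345 39 0.393
```

```text
clock: 5.0
eef_pos: [485.4, -344.9, 39.8]
eef_rot: [-3.141, 0.0, 0.393]
wrist_force: [-0.3, -0.9, -2.1]
finger_gap: 52.1
t 5.00 pos [ 485.4 -344.9   39.8] rot [-3.141  0.     0.393] gap 52.1 F [-0.3 -0.9 -2.1]
shift cm [-0.04 -0.01  0.08] len 0.09 turn [-0.  0. -0.]
```

```bash

python3 -m jog '[[0,0,0.1,0,0,0,35],[0,0,0,0,0,0,35],[0,0,0,0,0,0,35]]'
python3 -m jog '[[0,0,0.05,0,0,0,35],[0,0,0,0,0,0,35]]'
```

```text
clock: 5.3
eef_pos: [485.5, -344.9, 38.9]
eef_rot: [-3.142, 0.0, 0.393]
wrist_force: [0.3, 0.0, -1.5]
finger_gap: 52.3
clock: 5.5
eef_pos: [485.5, -344.9, 38.9]
eef_rot: [3.141, -0.0, 0.393]
wrist_force: [-2.7, 1.8, 4.8]
finger_gap: 51.8
```

Contact is felt (Fz went from -1.5 to +4.8). I release, then retreat.

```bash

python3 -m jog '[[0,0,0,0,0,0,60],[0,0,0,0,0,0,75],[0,0,0,0,0,0,90],[0,0,0,0,0,0,90],[0,0,0,0,0,0,90],[0,0,0,0,0,0,90]]'
python3 -m jog '[[0,0,-2,0,0,0,90],[0,0,-3,0,0,0,90],[0,0,-4,0,0,0,90],[0,0,-4,0,0,0,90]]'
python3 go.py 475 311 150 0.2326
python3 - <<'E'
from cell import vision; import cv2
cv2.imwrite("pics/s3.png",vision.camera("side")["color"][100:250,290:460].repeat(4,0).repeat(4,1))
E
```

```text
clock: 6.1
eef_pos: [485.5, -344.9, 38.4]
eef_rot: [3.142, -0.0, 0.393]
wrist_force: [-0.0, -0.5, 0.1]
finger_gap: 84.4
clock: 6.5
eef_pos: [485.2, -344.7, 169.7]
eef_rot: [-3.141, 0.0, 0.393]
wrist_force: [1.1, -0.5, 1.3]
finger_gap: 84.8
t 6.50 pos [ 485.2 -344.7  169.7] rot [-3.141  0.     0.393] gap 84.8 F [ 1.1 -0.5  1.3]
shift cm [ 24.15 -60.97   2.  ] len 65.61 turn [-0.001  0.     0.16 ]
```

View pics/s3.png

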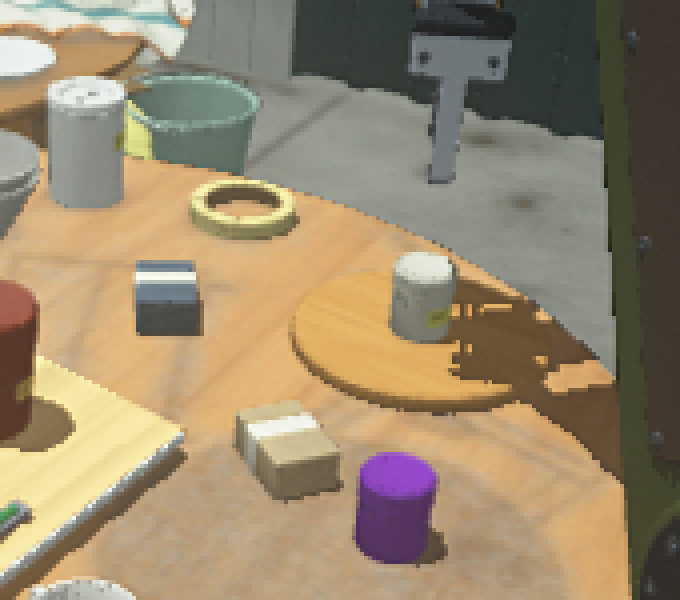

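The tin stands upright on the board (crop 425,300). Now to the wedge.

```bash

python3 -m jog '[[1.72,-4.36,0,0,0,0,90],[1.72,-4.36,0,0,0,0,90],[1.72,-4.36,0,0,0,0,90],[1.72,-4.36,0,0,0,0,90],[1.72,-4.36,0,0,0,0,90],[1.72,-4.36,0,0,0,0,90],[1.72,-4.36,0,0,0,0,90],[1.72,-4.36,0,0,0,0,90]]'
python3 -m jog '[[1.72,-4.36,0,0,0,0,90],[1.72,-4.36,0,0,0,0,90],[1.72,-4.36,0,0,0,0,90],[1.72,-4.36,0,0,0,0,90],[1.72,-4.36,0,0,0,0,90],[1.72,-4.36,0,0,0,0,90],[0,0,2,0,0,0.08,90],[0,0,2,0,0,0.08,90]]'
python3 -m jog '[[0,0,0,0,0,0,90]]'
python3 go.py 474 311.7 60 0.2326
```

```text
clock: 7.35
eef_pos: [478.7, 31.8, 168.5]
eef_rot: [3.141, -0.001, 0.393]
wrist_force: [0.6, 0.8, 0.3]
finger_gap: 84.5
clock: 8.15
eef_pos: [474.0, 312.5, 127.7]
eef_rot: [-3.141, -0.001, 0.232]
wrist_force: [0.2, -1.2, -0.4]
finger_gap: 84.3
clock: 8.25
eef_pos: [473.1, 310.9, 125.9]
eef_rot: [3.14, 0.004, 0.232]
wrist_force: [0.6, -0.1, -0.1]
finger_gap: 84.8
t 8.25 pos [473.1 310.9 125.9] rot [3.14  0.004 0.232] gap 84.8 F [ 0.6 -0.1 -0.1]
shift cm [ 0.14 -0.07  6.59] len 6.59 turn [ 0.001  0.004 -0.   ]
```

```bash

python3 -m jog '[[0.1,-0.07,4,0,0,0,90],[0,0,4,0,0,0,90],[0,0,2.5,0,0,0,90],[0,0,1.2,0,0,0,90],[0,0,0.3,0,0,0,90],[0,0,0,0,0,0,90]]'
python3 go.py 474 311.7 4 0.2326
python3 - <<'E'
from cell import vision; import cv2
cv2.imwrite("pics/t4.png",vision.camera("top")["color"][190:270,160:260].repeat(6,0).repeat(6,1))
cv2.imwrite("pics/s4.png",vision.camera("side")["color"][240:345,200:330].repeat(5,0).repeat(5,1))
E
```

```text
clock: 8.85
eef_pos: [475.8, 312.3, 9.6]
eef_rot: [-3.141, -0.001, 0.233]
wrist_force: [-0.0, 1.4, 0.3]
finger_gap: 84.5
t 8.85 pos [475.8 312.3   9.6] rot [-3.141e+00 -1.000e-03  2.330e-01] gap 84.5 F [-0.   1.4  0.3]
shift cm [-0.19  0.02  0.56] len 0.59 turn [-0.    -0.001  0.001]
```

View pics/s4.png

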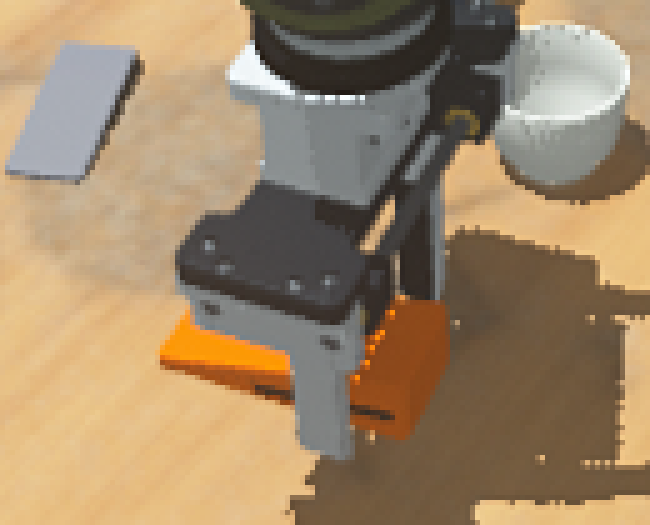

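The fingers straddle the wedge's rear part (crop 325,400). I lower 5 mm more and close.

```bash

python3 -m jog '[[0,0,0.5,0,0,0,90],[0,0,0,0,0,0,60],[0,0,0,0,0,0,45],[0,0,0,0,0,0,35],[0,0,0,0,0,0,35],[0,0,0,0,0,0,35],[0,0,0,0,0,0,35],[0,0,0,0,0,0,35]]' 50
python3 -m jog '[[0,0,0,0,0,0,35],[0,0,0,0,0,0,35]]' 50
python3 go.py 474 311.7 60 0.2326
```

```text
clock: 9.75
eef_pos: [475.2, 312.1, 3.5]
eef_rot: [3.142, -0.0, 0.233]
wrist_force: [-0.3, -1.2, -0.1]
finger_gap: 47.4
clock: 9.95
eef_pos: [475.2, 312.1, 3.5]
eef_rot: [3.142, -0.0, 0.233]
wrist_force: [0.1, -1.2, 2.0]
finger_gap: 47.6
t 9.95 pos [475.2 312.1   3.5] rot [ 3.142 -0.     0.233] gap 47.6 F [ 0.1 -1.2  2. ]
shift cm [-0.12  0.01 -5.65] len 5.65 turn [ 0. -0.  0.]
```

Gripped (47.6 mm). I lift it over the cup and carry it to in front of the stand's open edge.

```bash

python3 -m jog '[[0,0,-3,0,0,0,35],[0,0,-3,0,0,0,35],[0,0,-3,0,0,0,35],[-1.58,4.6,0,0,0,0,35],[-1.58,4.6,0,0,0,0,35],[-1.58,4.6,0,0,0,0,35],[-1.58,4.6,0,0,0,0,35],[-1.58,4.6,0,0,0,0,35]]'
python3 -m jog '[[-1.58,4.6,0,0,0,0,35],[0,0,0,0,0,0.1,35],[0,0,0,0,0,0.1,35],[0,0,0,0,0,0.093,35],[0,0,0,0,0,0,35]]'
python3 go.py 447 21.6 12 -0.06
python3 - <<'E'
from cell import vision; import cv2
cv2.imwrite("pics/t5.png",vision.camera("top")["color"][140:290,220:370].repeat(4,0).repeat(4,1))
cv2.imwrite("pics/s5.png",vision.camera("side")["color"][160:300,240:400].repeat(4,0).repeat(4,1))
E
```

```text
clock: 10.75
eef_pos: [450.6, 68.4, 93.4]
eef_rot: [-3.142, -0.0, 0.233]
wrist_force: [0.9, 0.3, -1.6]
finger_gap: 47.5
clock: 11.25
eef_pos: [446.4, 21.5, 93.3]
eef_rot: [-3.142, 0.0, -0.062]
wrist_force: [0.4, 0.1, -2.3]
finger_gap: 47.6
t 11.25 pos [446.4  21.5  93.3] rot [-3.142  0.    -0.062] gap 47.6 F [ 0.4  0.1 -2.3]
shift cm [ 0.06 -0.01  8.13] len 8.13 turn [-0.     0.    -0.002]
```

View pics/s5.png

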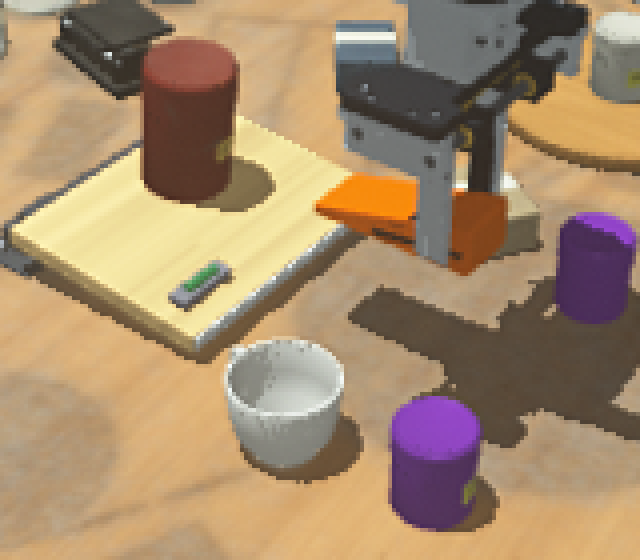

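View pics/t5.png

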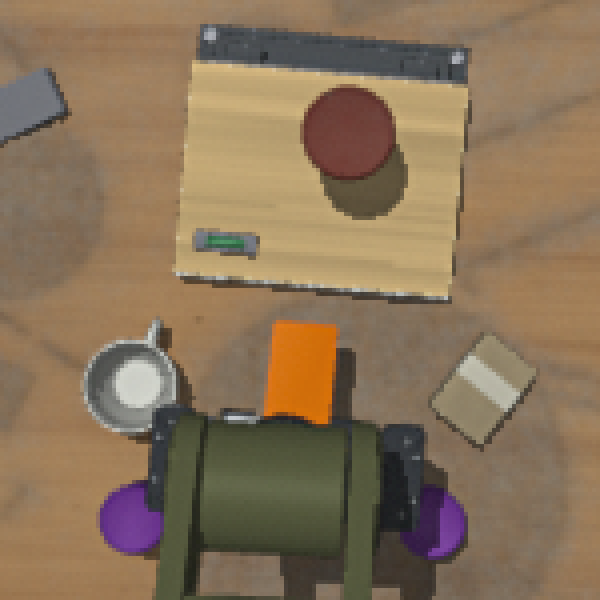

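The wedge is held level in front of the edge, thin end toward the stand, tip about (306,323) in the top crop. I lower it to the table.

```bash

python3 -m jog '[[0,0,3,0,0,0,35],[0,0,2.5,0,0,0,35],[0,0,2,0,0,0,35],[0,0,0.8,0,0,0,35],[0,0,0.3,0,0,0,35],[0,0,0,0,0,0,35]]'
python3 go.py 447 21.6 4 -0.06
```

```text
clock: 11.95
eef_pos: [446.8, 21.7, 7.8]
eef_rot: [-3.142, -0.0, -0.059]
wrist_force: [1.1, -0.3, -1.9]
finger_gap: 47.8
t 11.95 pos [446.8  21.7   7.8] rot [-3.142 -0.    -0.059] gap 47.8 F [ 1.1 -0.3 -1.9]
shift cm [0.02 0.01 0.38] len 0.38 turn [-0.    -0.     0.001]
```

```bash

python3 -m jog '[[0,0,0.2,0,0,0,35],[0,0,0.1,0,0,0,35],[0,0,0.05,0,0,0,35],[0,0,0,0,0,0,35]]'
python3 go.py 447 21.6 3.5 -0.06
python3 - <<'E'
from cell import vision; import cv2
from h import *
t=vision.camera("top")["color"];s=vision.camera("side")["color"]
cv2.imwrite("pics/t6.png",t[140:290,220:370].repeat(4,0).repeat(4,1))
cv2.imwrite("pics/t6raw.png",t)
cv2.imwrite("pics/s6.png",s[160:300,240:400].repeat(4,0).repeat(4,1))
for c in blobs(t,(5,150,60),(20,255,255),60,(270,190,330,260)):
    print(cv2.approxPolyDP(cv2.convexHull(c),1.2,True)[:,0].tolist())
E
```

```text
clock: 12.35
eef_pos: [446.7, 21.6, 4.1]
eef_rot: [-3.142, -0.0, -0.06]
wrist_force: [0.2, 0.7, -1.0]
finger_gap: 47.8
t 12.35 pos [446.7  21.6   4.1] rot [-3.142 -0.    -0.06 ] gap 47.8 F [ 0.2  0.7 -1. ]
shift cm [0.03 0.   0.06] len 0.07 turn [-0. -0. -0.]
[[290, 220], [304, 222], [302, 244], [288, 242]]
```

View pics/t6.png

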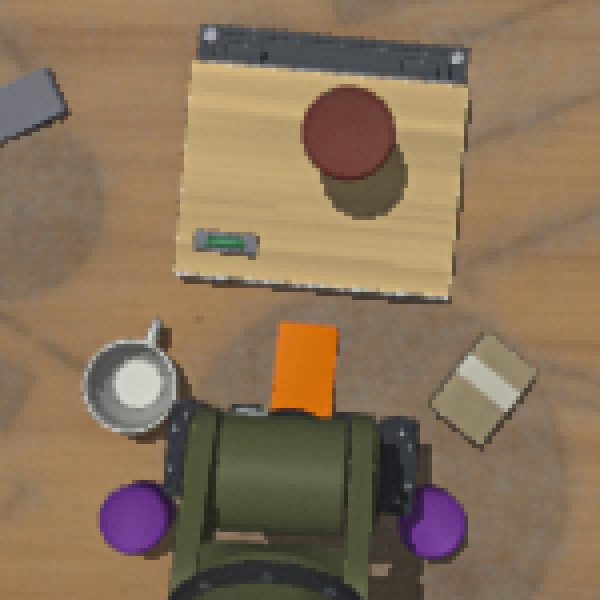

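View pics/s6.png

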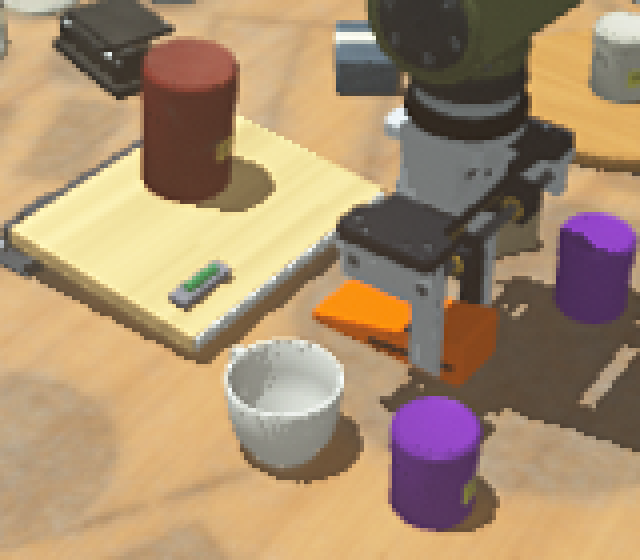

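The wedge is on the table, aimed at the edge: tip corners at crop (278,322)/(339,325), edge spanning (177,273)–(450,298). I check centring numerically.

```bash
python3 - <<'E'
from h import *
np.set_printoptions(precision=1,suppress=True)
L,Rr=plane("top",(263.3,208),25),plane("top",(332,214),25); m=(L+Rr)/2
v=(L-Rr)[:2];v/=np.linalg.norm(v)
for p in((289,220),(304.2,220.8)):
    q=plane("top",p,5); print(q,(q-m)[:2]@v,(q-m)[:2]@np.array([v[1],-v[0]]))
print(m,np.arctan2(-v[0],v[1]))
E
python3 -m jog '[[0.0,0,0.05,0,0,0,35],[0,0,0,0,0,0,35]]'
python3 go.py 447 21.6 3.5 -0.06
```

```text
[544.8  41.8   5. ] 25.78588306242146 -30.41146245794429
[543.2  -7.    5. ] -22.944596976280785 -28.750697804808002
[573.4  14.   25. ] -0.06577363929020841
clock: 12.65
eef_pos: [446.6, 21.7, 3.5]
eef_rot: [-3.142, -0.0, -0.06]
wrist_force: [0.6, -0.3, -1.2]
finger_gap: 48.0
t 12.65 pos [446.6  21.7   3.5] rot [-3.142 -0.    -0.06 ] gap 48.0 F [ 0.6 -0.3 -1.2]
shift cm [ 0.04  0.   -0.  ] len 0.04 turn [-0. -0. -0.]
```

```bash

python3 -m jog '[[0.5,0.1,0.05,0,0,0,35],[1.0,0,0,0,0,0,35],[1.0,0,0,0,0,0,35],[1.0,0,0,0,0,0,35],[0.5,0,0,0,0,0,35],[0,0,0,0,0,0,35]]' 60
python3 -m jog '[[0.4,0,0,0,0,0,35],[0.4,0,0,0,0,0,35],[0.4,0,0,0,0,0,35],[0.3,0,0,0,0,0,35]]' 60
python3 go.py 552.2 15.2 3.5 -0.06
python3 - <<'E'
from cell import vision; import cv2
t=vision.camera("top")["color"];s=vision.camera("side")["color"]
cv2.imwrite("pics/s7.png",s[150:290,240:400].repeat(4,0).repeat(4,1))
E
```

```text
clock: 13.25
eef_pos: [487.3, 18.2, 3.5]
eef_rot: [-3.142, -0.001, -0.06]
wrist_force: [0.7, 0.1, 4.2]
finger_gap: 47.2
clock: 13.65
eef_pos: [499.0, 17.5, 3.4]
eef_rot: [3.141, 0.007, -0.06]
wrist_force: [-29.5, 1.2, 32.0]
finger_gap: 47.9
t 13.65 pos [499.   17.5   3.4] rot [ 3.141  0.007 -0.06 ] gap 47.9 F [-29.5   1.2  32. ]
shift cm [ 5.33 -0.09 -0.04] len 5.33 turn [ 0.     0.007 -0.   ]
```

View pics/s7.png

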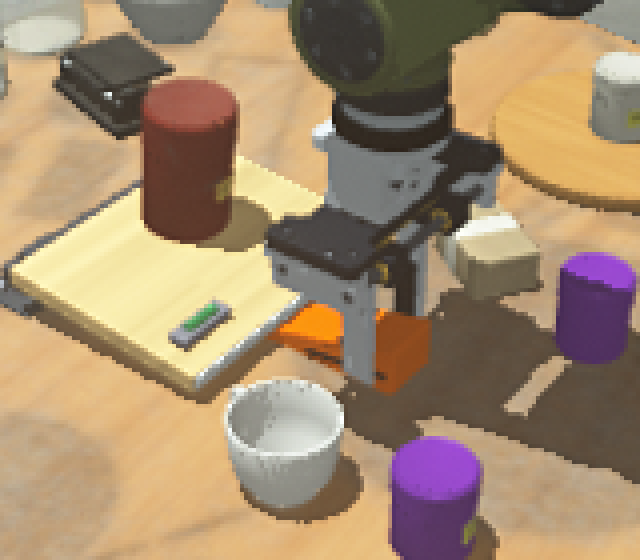

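Contact with the edge at about 47 mm travel. Forces of -29 N and +32 N vertical mean the rigid grip is pressing the wedge into the table. I'll let go and push the thick face with both fingertips side by side, so the wedge seats itself and doesn't yaw.

```bash

python3 -m jog '[[0,0,-0.05,0,0,0,50],[0,0,0,0,0,0,60],[0,0,0,0,0,0,75],[0,0,0,0,0,0,75],[0,0,0,0,0,0,75]]'
python3 go.py 447 21 60 -0.06
python3 -m jog '[[0,0,-1.5,0,0,0,75],[0,0,-2,0,0,0,75],[0,0,-2,0,0,0,75],[-2,0,0,0,0,0,30],[-3,0,0,0,0,0,20],[0,0,0,0,0,0,20],[0,0,0,0,0,0,20],[0,0,0,0,0,0,20]]' 20
python3 go.py 447 21 5 -0.06
python3 - <<'E'
from cell import vision; import cv2
t=vision.camera("top")["color"];s=vision.camera("side")["color"]
cv2.imwrite("pics/s8.png",s[150:290,240:400].repeat(4,0).repeat(4,1))
cv2.imwrite("pics/t8.png",t[140:290,220:370].repeat(4,0).repeat(4,1))
E
```

```text
clock: 14.25
eef_pos: [501.6, 17.3, 3.4]
eef_rot: [-3.142, -0.0, -0.06]
wrist_force: [0.2, 0.4, 0.5]
finger_gap: 69.9
t 14.25 pos [501.6  17.3   3.4] rot [-3.142 -0.    -0.06 ] gap 69.9 F [0.2 0.4 0.5]
shift cm [-5.47 -0.04 -5.66] len 7.87 turn [-0. -0. -0.]
clock: 15.05
eef_pos: [452.4, 20.3, 58.6]
eef_rot: [-3.142, -0.001, -0.06]
wrist_force: [-0.2, -0.7, -0.4]
finger_gap: 34.2
t 15.05 pos [452.4  20.3  58.6] rot [-3.142e+00 -1.000e-03 -6.000e-02] gap 34.2 F [-0.2 -0.7 -0.4]
shift cm [-0.54 -0.04  5.36] len 5.39 turn [-0.    -0.001 -0.   ]
```

View pics/s8.png

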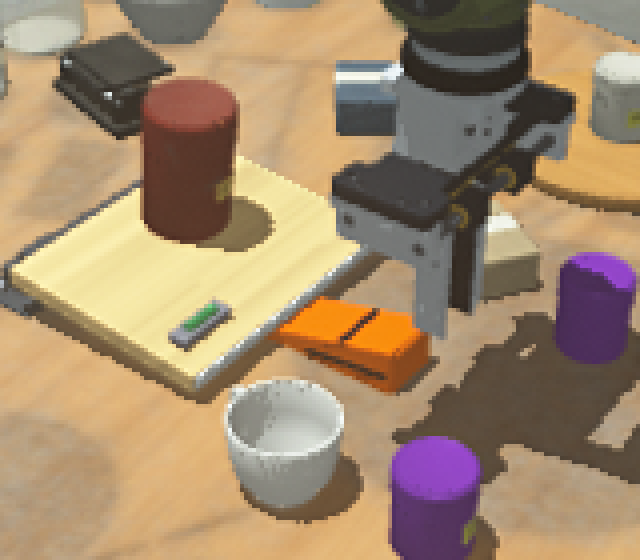

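View pics/t8.png

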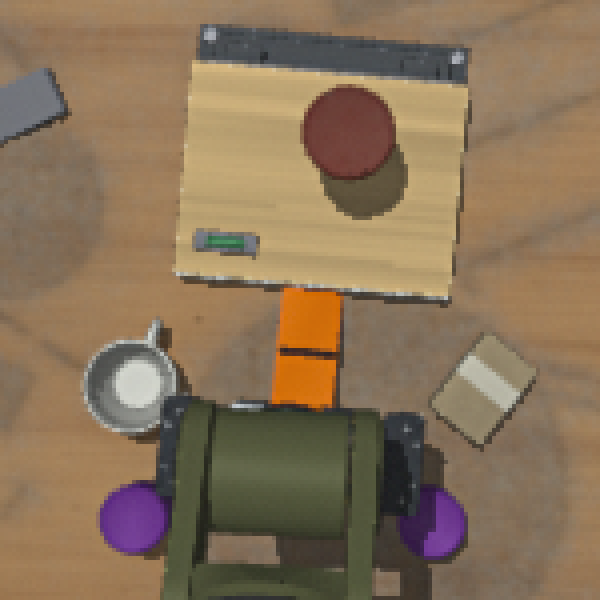

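The wedge's tip sits straight under the middle of the edge, stripe still outside (top crop 308,352). I lower the fingertips behind the thick face.

```bash

python3 -m jog '[[-0.5,0,1.0,0,0,0,18],[0,0,2,0,0,0,18],[0,0,1.5,0,0,0,18],[0,0,0.7,0,0,0,18],[0,0,0,0,0,0,18]]' 20
python3 go.py 470 19.7 5 -0.06
python3 -m jog '[[0.5,0,0,0,0,0,18],[0.5,0,0,0,0,0,18],[0.3,0,0,0,0,0,18],[0,0,0,0,0,0,18]]'
python3 go.py 528 16 5 -0.06
```

```text
clock: 15.65
eef_pos: [445.8, 20.7, 5.4]
eef_rot: [3.142, 0.002, -0.06]
wrist_force: [0.5, 0.6, 0.4]
finger_gap: 16.8
t 15.65 pos [445.8  20.7   5.4] rot [ 3.142e+00  2.000e-03 -6.000e-02] gap 16.8 F [0.5 0.6 0.4]
shift cm [ 2.42 -0.05  0.03] len 2.42 turn [ 0.     0.002 -0.   ]
clock: 16.05
eef_pos: [460.1, 19.8, 6.8]
eef_rot: [-3.142, -0.001, -0.06]
wrist_force: [0.2, 0.2, -1.0]
finger_gap: 17.5
t 16.05 pos [460.1  19.8   6.8] rot [-3.142e+00 -1.000e-03 -6.000e-02] gap 17.5 F [ 0.2  0.2 -1. ]
shift cm [ 6.8  -0.03  0.18] len 6.8 turn [-0.    -0.001 -0.   ]
```

```bash

python3 -m jog '[[0.3,0,0,0,0,0,18],[0.3,0,0,0,0,0,18],[0.3,0,0,0,0,0,18],[0.3,0,0,0,0,0,18]]'
python3 -m jog '[[0.3,0,0,0,0,0,18],[0.3,0,0,0,0,0,18]]'
python3 -m jog '[[0.3,0,0,0,0,0,18],[0.3,0,0,0,0,0,18]]'
python3 -m jog '[[0.3,0,0,0,0,0,18],[0.3,0,0,0,0,0,18]]'
python3 go.py 528 16 5 -0.06
python3 - <<'E'
from cell import vision; import cv2
t=vision.camera("top")["color"];s=vision.camera("side")["color"]
cv2.imwrite("pics/s9.png",s[150:290,240:400].repeat(4,0).repeat(4,1))
cv2.imwrite("pics/t9.png",t[140:290,220:370].repeat(4,0).repeat(4,1))
E
```

```text
clock: 16.45
eef_pos: [469.1, 19.2, 6.1]
eef_rot: [3.141, 0.006, -0.06]
wrist_force: [-19.9, 1.1, 15.7]
finger_gap: 17.1
clock: 16.65
eef_pos: [475.1, 19.0, 6.1]
eef_rot: [3.141, 0.006, -0.06]
wrist_force: [-18.4, 0.7, 12.9]
finger_gap: 17.0
clock: 16.85
eef_pos: [481.1, 18.6, 6.1]
eef_rot: [3.142, 0.006, -0.06]
wrist_force: [-17.9, 0.9, 12.5]
finger_gap: 17.2
clock: 17.05
eef_pos: [487.2, 18.3, 6.1]
eef_rot: [3.142, 0.006, -0.06]
wrist_force: [-17.8, 1.5, 12.4]
finger_gap: 16.9
t 17.05 pos [487.2  18.3   6.1] rot [ 3.142  0.006 -0.06 ] gap 16.9 F [-17.8   1.5  12.4]
shift cm [ 4.09 -0.02  0.08] len 4.09 turn [ 0.     0.006 -0.   ]
```

View pics/s9.png

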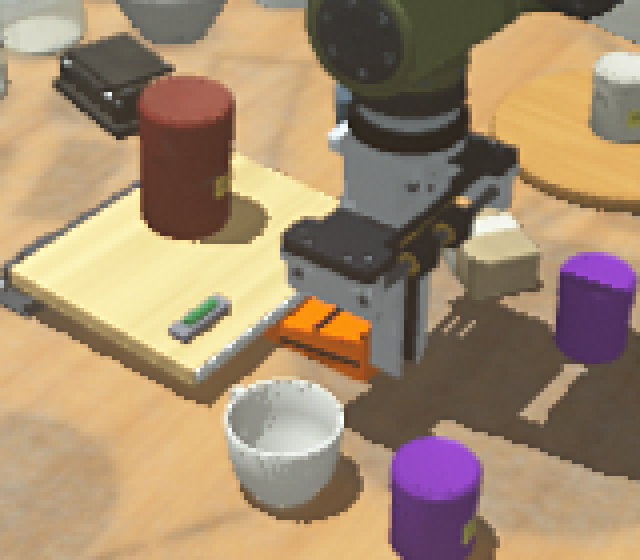

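The wedge is driving straight with 18 N and the stand rising. The stripe is still outside (crop 327,318). I continue.

```bash

python3 -m jog '[[0.3,0,0,0,0,0,18],[0.3,0,0,0,0,0,18],[0.3,0,0,0,0,0,18],[0.3,0,0,0,0,0,18]]'
python3 -m jog '[[0.3,0,0,0,0,0,18],[0.3,0,0,0,0,0,18],[0.3,0,0,0,0,0,18]]'
python3 -m jog '[[0.3,0,0,0,0,0,18],[0.2,0,0,0,0,0,18]]'
python3 go.py 522 16 5 -0.06
python3 - <<'E'
from cell import vision; import cv2
t=vision.camera("top")["color"];s=vision.camera("side")["color"]
cv2.imwrite("pics/s10.png",s[170:260,250:360].repeat(7,0)[:600].repeat(7,1))
cv2.imwrite("pics/t10.png",t[180:260,260:340].repeat(7,0).repeat(7,1))
E
```

```text
clock: 17.55
eef_pos: [499.3, 17.5, 6.0]
eef_rot: [3.142, 0.006, -0.06]
wrist_force: [-16.4, 1.0, 11.6]
finger_gap: 16.7
clock: 17.85
eef_pos: [508.3, 17.0, 6.0]
eef_rot: [3.142, 0.006, -0.06]
wrist_force: [-16.5, 1.0, 10.1]
finger_gap: 16.8
clock: 18.05
eef_pos: [513.4, 16.7, 6.0]
eef_rot: [3.142, 0.006, -0.06]
wrist_force: [-15.7, 1.1, 11.2]
finger_gap: 16.5
t 18.05 pos [513.4  16.7   6. ] rot [ 3.142  0.006 -0.06 ] gap 16.5 F [-15.7   1.1  11.2]
shift cm [0.86 0.02 0.1 ] len 0.87 turn [ 0.     0.006 -0.   ]
```

View pics/s10.png

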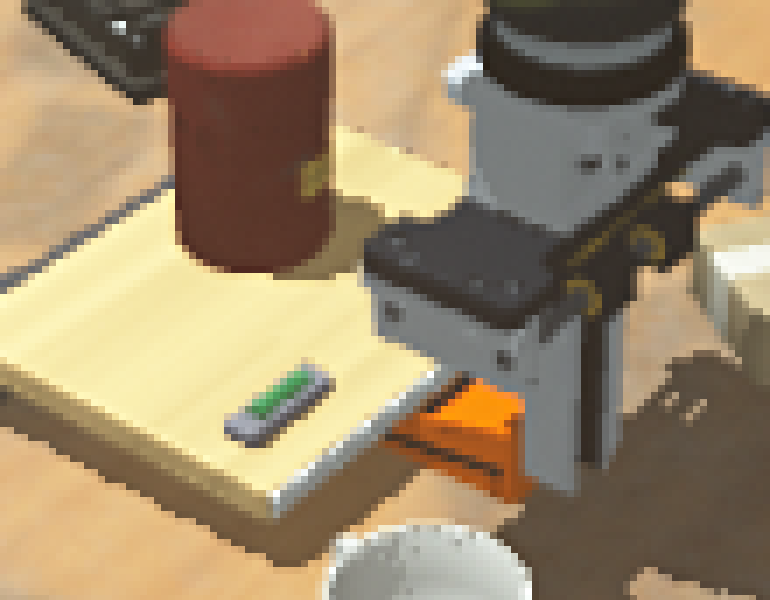

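View pics/t10.png

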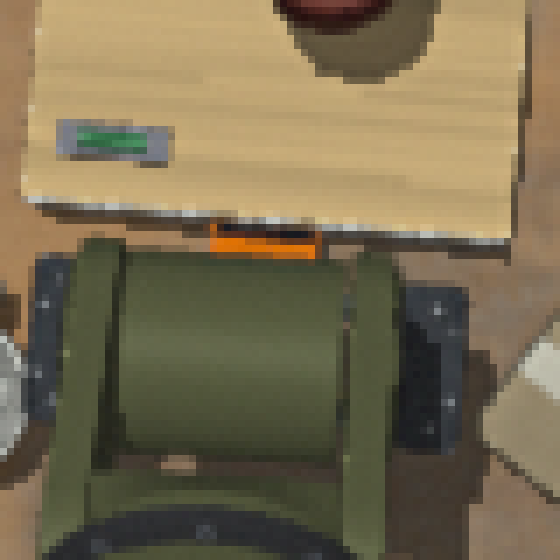

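The stripe is just reaching the edge (side crop 445,393). I advance in small steps, watching the force.

```bash

python3 -m jog '[[0.1,0,0,0,0,0,18],[0.1,0,0,0,0,0,18]]'
python3 -m jog '[[0.1,0,0,0,0,0,18],[0.1,0,0,0,0,0,18]]'
python3 - <<'E'
from cell import vision; import cv2
t=vision.camera("top")["color"];s=vision.camera("side")["color"]
cv2.imwrite("pics/s11.png",s[210:250,285:345].repeat(12,0).repeat(12,1))
cv2.imwrite("pics/t11.png",t[195:225,270:330].repeat(12,0).repeat(12,1))
E
```

```text
clock: 18.35
eef_pos: [515.3, 16.6, 6.0]
eef_rot: [3.142, 0.006, -0.06]
wrist_force: [-15.0, 0.7, 9.7]
finger_gap: 16.7
clock: 18.55
eef_pos: [517.3, 16.4, 6.0]
eef_rot: [3.142, 0.006, -0.06]
wrist_force: [-14.9, 1.2, 10.2]
finger_gap: 16.9
```

View pics/s11.png

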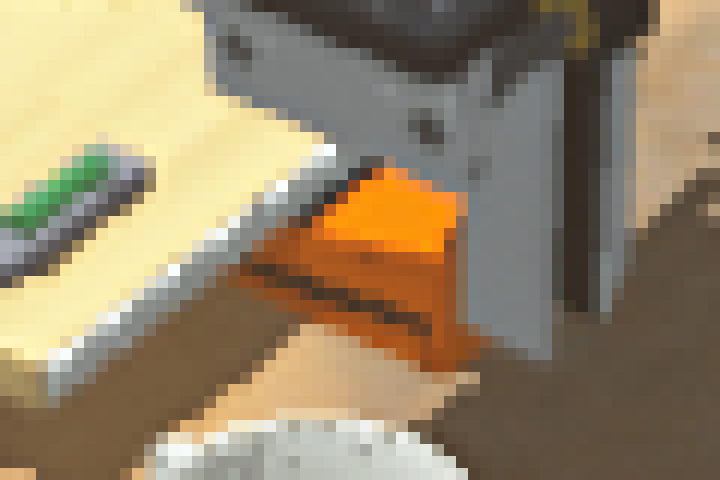

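View pics/t11.png

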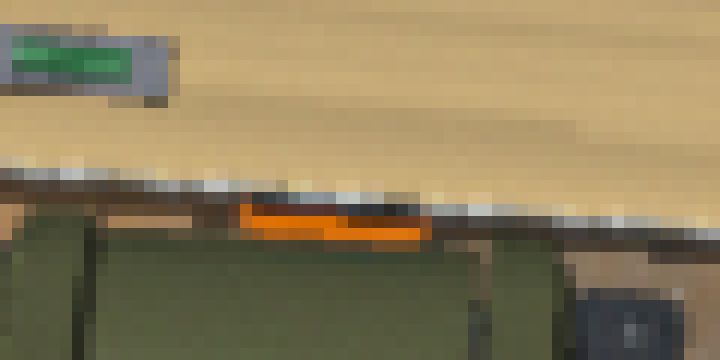

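The stripe is now half under the edge. I advance in 1 mm steps.

```bash

python3 -m jog '[[0.1,0,0,0,0,0,18],[0.1,0,0,0,0,0,18]]'
python3 -m jog '[[0.1,0,0,0,0,0,18],[0,0,0,0,0,0,18]]'
python3 -m jog '[[0.1,0,0,0,0,0,18],[0,0,0,0,0,0,18]]'
python3 - <<'E'
from cell import vision; import cv2
s=vision.camera("side")["color"]
cv2.imwrite("pics/s12.png",s[210:250,285:345].repeat(12,0).repeat(12,1)); cv2.imwrite("pics/s12raw.png",s)
E
```

```text
clock: 18.85
eef_pos: [519.3, 16.3, 6.0]
eef_rot: [3.142, 0.005, -0.06]
wrist_force: [-16.2, 1.0, 9.6]
finger_gap: 17.1
clock: 19.05
eef_pos: [520.5, 16.3, 6.0]
eef_rot: [3.142, 0.005, -0.06]
wrist_force: [-13.8, 0.6, 8.4]
finger_gap: 16.9
clock: 19.25
eef_pos: [521.5, 16.2, 6.0]
eef_rot: [3.142, 0.005, -0.06]
wrist_force: [-12.8, 0.7, 8.9]
finger_gap: 16.8
```

View pics/s12.png

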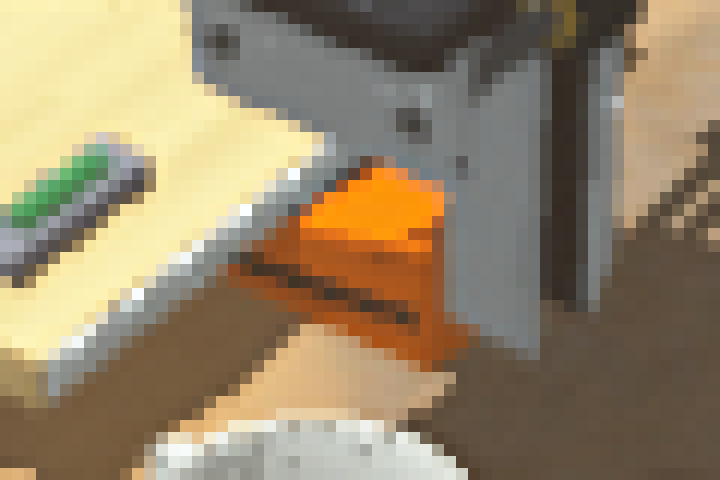

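```bash

python3 -m jog '[[0.1,0,0,0,0,0,18],[0,0,0,0,0,0,18]]'
python3 -m jog '[[0.1,0,0,0,0,0,18],[0,0,0,0,0,0,18]]'
python3 - <<'E'
from cell import vision; import cv2
s=vision.camera("side")["color"]
cv2.imwrite("pics/s13.png",s[210:250,285:345].repeat(12,0).repeat(12,1)); cv2.imwrite("pics/s13raw.png",s)
E
```

```text
clock: 19.5
eef_pos: [522.5, 16.1, 6.0]
eef_rot: [3.142, 0.005, -0.06]
wrist_force: [-13.0, 0.7, 8.5]
finger_gap: 17.6
clock: 19.7
eef_pos: [523.5, 16.1, 6.0]
eef_rot: [3.142, 0.005, -0.06]
wrist_force: [-13.4, 0.7, 8.3]
finger_gap: 16.9
```

View pics/s13.png

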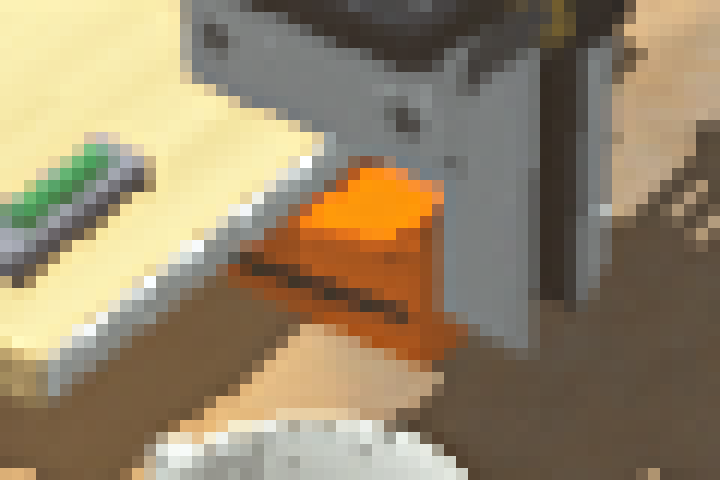

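The stripe is now under the edge. I go on in 1 mm steps to feel for the stop.

```bash

python3 -m jog '[[0.1,0,0,0,0,0,18],[0,0,0,0,0,0,18]]'
python3 -m jog '[[0.05,0,0,0,0,0,18],[0,0,0,0,0,0,18]]'
```

```text
clock: 19.95
eef_pos: [524.5, 16.0, 6.0]
eef_rot: [3.142, 0.005, -0.06]
wrist_force: [-13.1, 0.9, 7.9]
finger_gap: 16.9
clock: 20.15
eef_pos: [524.7, 16.0, 6.0]
eef_rot: [3.142, 0.006, -0.06]
wrist_force: [-14.9, 0.9, 10.4]
finger_gap: 17.2
```

```bash

python3 -m jog '[[0.05,0,0,0,0,0,18],[0,0,0,0,0,0,18]]'
python3 -m jog '[[0.05,0,0,0,0,0,18],[0,0,0,0,0,0,18]]'
```

```text
clock: 20.35
eef_pos: [524.8, 16.0, 6.0]
eef_rot: [3.142, 0.007, -0.06]
wrist_force: [-18.3, 0.3, 13.8]
finger_gap: 17.1
clock: 20.55
eef_pos: [524.9, 16.0, 6.0]
eef_rot: [3.141, 0.008, -0.06]
wrist_force: [-22.6, 0.9, 15.8]
finger_gap: 16.9
```

The force climbs (13 → 23 N) with almost no travel, so the wedge has jammed. I back off, lift and look.

```bash

python3 -m jog '[[-0.3,0,0,0,0,0,18],[-1,0,0,0,0,0,18],[-2,0,0,0,0,0,18],[-3,0,-1,0,0,0,18],[-1,0,-4,0,0,0,18],[0,0,-4.5,0,0,0,18],[0,0,-4.5,0,0,0,18],[0,0,0,0,0,0,18]]'
python3 -m jog '[[-4.5,0,0,0,0,0,18],[-4.5,0,0,0,0,0,18],[0,0,0,0,0,0,18]]'
python3 go.py 470 19 200
python3 - <<'E'
from cell import vision; import cv2
t=vision.camera("top")["color"];s=vision.camera("side")["color"]
cv2.imwrite("pics/t14raw.png",t);cv2.imwrite("pics/s14raw.png",s)
cv2.imwrite("pics/s14.png",s[150:290,240:440].repeat(4,0).repeat(4,1))
cv2.imwrite("pics/t14.png",t[140:280,180:380].repeat(4,0).repeat(4,1))
E
```

```text
clock: 21.35
eef_pos: [457.1, 20.1, 151.8]
eef_rot: [-3.141, -0.01, -0.06]
wrist_force: [0.4, -0.7, -0.9]
finger_gap: 17.0
clock: 21.65
eef_pos: [360.9, 25.9, 145.3]
eef_rot: [3.142, 0.002, -0.06]
wrist_force: [-0.7, -0.9, 0.8]
finger_gap: 16.9
t 21.65 pos [360.9  25.9 145.3] rot [ 3.142e+00  2.000e-03 -6.000e-02] gap 16.9 F [-0.7 -0.9  0.8]
shift cm [10.92  0.03 -5.49] len 12.22
```

View pics/s14.png

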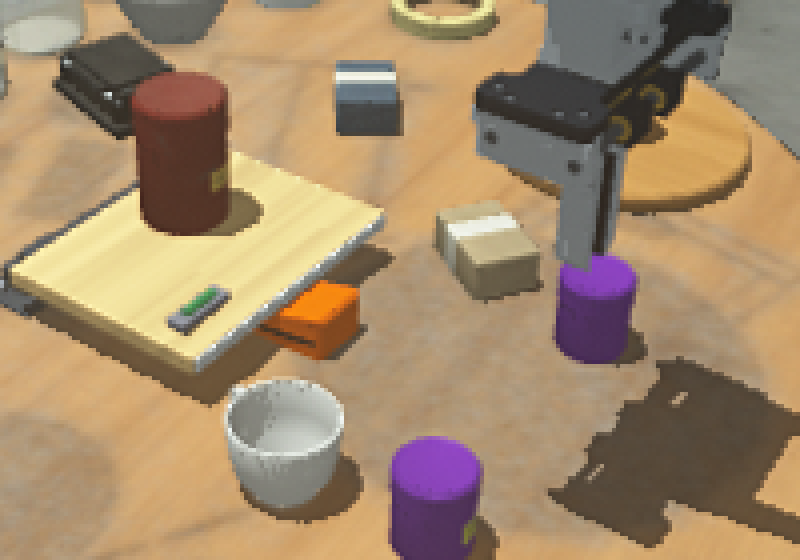

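View pics/t14.png

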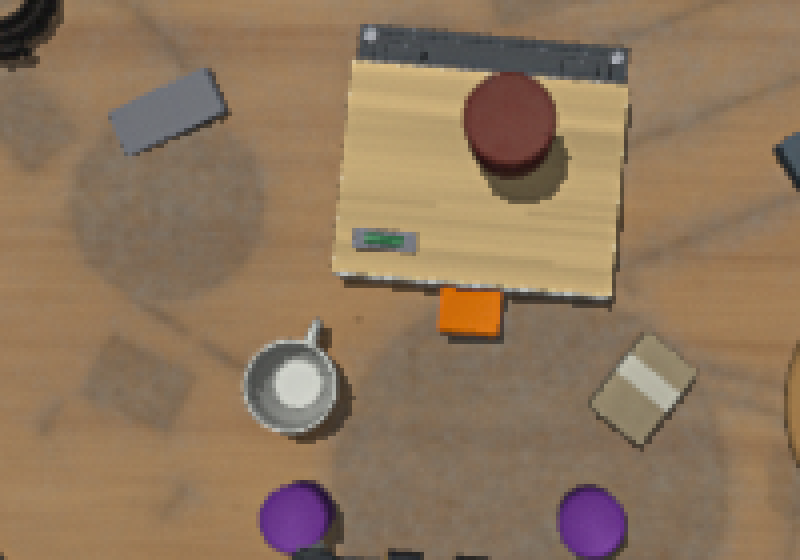

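The stand is held up by the wedge, straight and central (top crop: wedge 441–503, edge 333–612), and the red tin is standing. I check the edge height, wedge depth and the tin on the board.

```bash

python3 -m jog '[[0,-3,-3,0,0,0,18],[0,-4,-3,0,0,0,18],[0,-4,0,0,0,0,18],[0,-4,0,0,0,0,18],[0,0,0,0,0,0,18],[0,0,0,0,0,0,18]]'
python3 - <<'E'
from cell import vision,monitor
from h import *
np.set_printoptions(precision=1,suppress=True)
t=vision.camera("top")["color"];s=vision.camera("side")["color"]
t0=cv2.imread("pics/top0.png"); s0=cv2.imread("pics/side0.png")
for nm,p,q in(("openL",(180+333/4-.5,140+272/4-.5),(240+195/4-.5,150+357/4-.5)),("openR",(180+612/4-.5,140+296/4-.5),(240+384/4-.5,150+212/4-.5))): print(nm,tri(p,q))
a=plane("top",(180+441/4-.5,140+333/4-.5),35); b=plane("top",(180+503/4-.5,140+336/4-.5),35); v=(a-b)[:2]; print("thick",a,b,(a+b)/2,"yaw",np.arctan2(-v[0],v[1]))
c=cv2.absdiff(t,t0).max(2); 
for k in cv2.findContours((c>40).astype(np.uint8),0,2)[0]:
    if cv2.contourArea(k)>20: print("diff",cv2.boundingRect(k))
def f(x,y0,im): return im
cv2.imwrite("pics/s15.png",np.hstack([s0[150:260,230:340],s[150:260,230:340]]).repeat(3,0).repeat(3,1))
cv2.imwrite("pics/full15.png",t); cv2.imwrite("pics/fulls15.png",s)
print(monitor.read_state()["clock"])
E
```

```text
clock: 22.35
eef_pos: [374.6, 175.8, 205.8]
eef_rot: [3.141, 0.001, -0.058]
wrist_force: [-0.5, -0.1, 0.2]
finger_gap: 16.9
openL (array([580.4, 121.7,  41.5]), np.float64(2.3682613010916476))
openR (array([566.7, -95.5,  39.5]), np.float64(1.547212093004124))
thick [535.8  37.7  35. ] [534.5 -10.7  35. ] [535.2  13.5  35. ] yaw -0.02761799917239308
diff (270, 367, 7, 7)
diff (477, 339, 105, 61)
diff (295, 331, 21, 5)
diff (167, 272, 199, 128)
diff (293, 237, 18, 19)
diff (402, 234, 21, 19)
diff (278, 212, 39, 14)
diff (191, 210, 23, 41)
diff (300, 184, 22, 11)
diff (295, 172, 22, 12)
diff (296, 158, 23, 13)
22.45
```

View pics/full15.png

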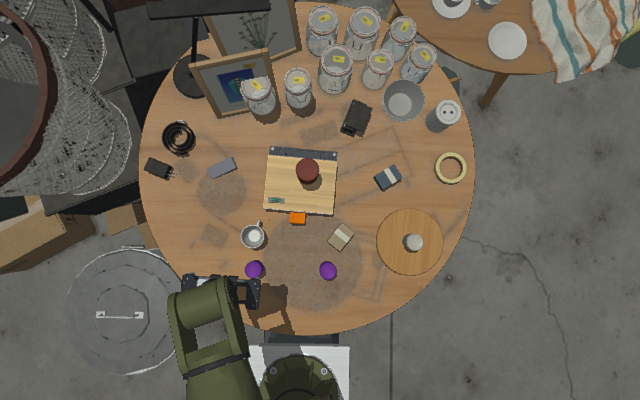

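View pics/fulls15.png

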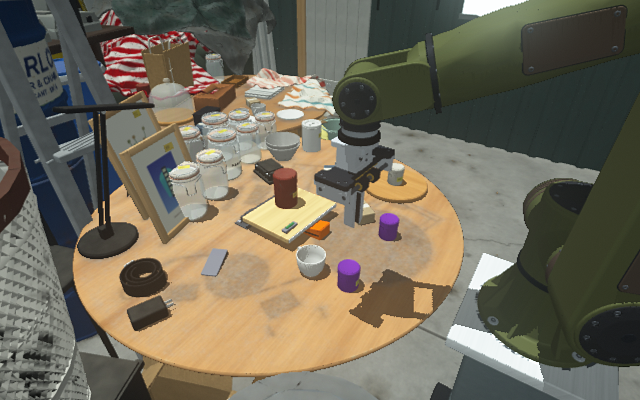

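Checks agree:
- The open edge's top corner rose from z≈21–25 to ≈40, where level is 39.
- The wedge is central and straight.
- The tin is on the board at (414,242).
- Only the moved things (tin, wedge, stand top and red tin riding on it) and the arm differ from the first picture.

Handing in.

```bash
python3 -c "
from cell import order
print(order.sign_off())"
```

```text
the job is handed in; nothing more can be done
None
```

The job is done and handed in at about 22.5 s, with the robot clear of everything. The small pale tin stands upright on the round board. The wedge is jammed thin end first under the middle of the open edge.

**How it went:** I carried the wedge to the edge in the gripper and started it in. Gripped, it pressed the wedge into the table, with 29 N of push and 32 N upward on the tool. I let go and pushed the thick face with the two fingertips instead. That took 13–20 N and rose to 23 N with almost no further travel at the end, so I took that as the stop.

**Last checks:**
- **Level:** the two top corners of the open edge measured z of about 41.5 and 39.5, against 39 for level. The stripe is just under the edge and the wedge came out roughly 5 mm past the level mark. The top is therefore probably at or near its solid stop, not exactly level. The corner measurements scatter by about 2 mm.
- **Wedge:** it lies within about 1–2 mm of the middle of the edge. Its thick face measured 0.03–0.04 rad off the stand's direction, about one pixel in the picture.
- **Everything else:** the red tin still stands on the stand. Comparing the first and last top pictures showed no change at the cup, either soap bar, the shim, the board's rim or the purple tins, except that the arm hid part of the view near the left purple tin.

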